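# Swing out the press crank and wind the terrine press down

### The arm

A 7-joint arm with a two-finger parallel gripper is mounted at the origin on a cart in front of the work surface, level with it; the furniture and walls round the work are solid. World frame = base frame: x ahead of the robot, y to its left, z up, the work surface at z = 0. Lengths are in m, angles in rad, forces in N, time in s.
With the tool pointing down it reaches from about 0.4 to 0.75 m from the base axis. Payload 19.5 kg.
Tool frame: the origin (TCP) lies at the very end of the fingers, on their centre line; the grasp point (between the pads) lies 19 mm behind it; z points along the fingers, y is the line along which they close (so a half turn about z gives the same grasp; the last joint's range is limited). The gripper opens to 85 mm and grips with 20 to 120 N. Pads are 22 mm wide; open, the fingers measure 114 mm over their backs; the gripper's body (76 mm by 85 mm) begins 54 mm behind the grasp point. The pads swing forward as they close: fully open they stand 13 mm farther back than shut.
Start: joints at [-1.312, 0.707, -0.028, 1.485, 0.022, 0.951, -0.075], TCP at [0.17, 0.549, 0.195] pointing down, gripper open.
Joint ranges: [-2.71, 2.71], [-0.32, 2.16], [-1.57, 1.52], [0, 2.45], [-1.46, 4.6], [0, 2.02], [-2.83, 2.83]. Speed limits (rad/s): [1.89, 1.89, 2.57, 2.57, 3.01, 3.01, 3.01].

### API

Orientations are given as a rotation vector (axis times angle).
In Python, from cell import * gives the robot as it stands.
- The arm moves only by the shell command python3 -m crank 'ROWS' [FORCE]. ROWS is a JSON object of lists of equal length, an entry for each row: "xyz": the shift along the tool's x, y, z in m, a list of three; "yaw": the turn about the tool's z in rad; "gripper": the opening, from 0 (shut) to 1 (fully open). In form: {"xyz": [[tx, ty, tz], ...], "yaw": [yaw, ...], "gripper": [gripper, ...]}. A call has 1 to 5 rows; each row is the pose to reach, as a shift and turn from the pose commanded when the call began, along the tool's axes at that moment; what a row does not reach only later rows make up. A row lasts 1/10 s, in which the tool goes at most 50 mm and 8.59 degrees, less where a joint would pass 70% of its speed; a pose out of reach is approached as far as the arm can. A call with a gripper value outside its range is refused whole. The fingers move at their own pace and stop on an object; FORCE is the grip in N (left out, the last holds). Time passes only in rows, so rows that repeat a pose let the fingers close. It gives the time, the measured TCP pose, the force, the opening and the grip force at its end, in the units of the state.
- state(): the state, without advancing time (a new reading comes with each control period).
- read_camera(name): name is "side" or "top"; returns (picture, depth): 480x640x3 uint8, blue, green, red; 480x640 float32, m along the optical axis (not along the pixel's ray), 0 where there is no reading.
- camera_params(name): a dict with "fx", "fy", "cx", "cy" (pixels), "dist_coeffs" ([k1, k2, p1, p2, k3] as OpenCV has them; the pictures are not rectified), "origin" and "orientation" of the camera in the world. Camera axes: x right, y down, z forward; pixel columns grow to the right and rows downward; lengths in m; the calibration is good to about 2 mm. A picture is of the moment at which its call begins. camera_params takes no time and is no camera call.
- sign_off(): hands the job in; it is judged then, once.
Trained networks look in the newest picture that a camera, given by its name, has taken for a name from the list of things; names that differ only in an ending like _2 or _b are one class to them, and where a whole thing is asked for, a point or a joint stands for the part that bears it (a point fixed in the world has none). Each returns a list of dicts, best first, with "conf" (0 to 1); they miss things now and then, are a little off and sometimes report something else, mostly with a low value. They report only what shows in the picture. A call takes as long as a camera call.
- masks_of(camera, thing): "mask" (480x640 bool, what is visible of it).
- landmark_of(camera, thing): "xyz" ([x, y, z] in m, in world coordinates, good to about 4 mm: a listed point, or the origin of a listed thing).
The state is a dict: "t": time; "qpos": joint angles; "joint_velocities": joint speeds; "effort": joint torques, N m; "tool_pos": TCP position; "tcp_rot": TCP orientation; "ft_force": force on the tool from outside, world axes, zero at the start; "ft_torque": the same for the moment, N m; "grip_width": opening from 0.0 (shut) to 1.0 (fully open); "grasp_force": force on a finger pad.
Only numpy, scipy, OpenCV 4.12 (cv2) and the standard library are available. Lean on these libraries where they do the work, as an engineer would, in place of code of your own. Each camera call takes 0.05 s, during which the arm holds its last target. There are 200 camera calls.

### The job

The terrine mould stands ready in the bench press with the press's crank grip folded away. Swing the black grip up until it stands fully upright on the crank arm, then wind the crank clockwise (seen from above) by it until the pressure plate meets the mould's lid, and give it about a quarter turn more: the lid must be held down firmly but not crushed. Let go with the crank left where it is and the grip upright, and leave the mould and the things on the bench where they stand.

Things in the scene. Friction and masses are not known exactly. Their poses are not given: they have to be found in the camera images.
- press: Bench screw press fixed to the worktop, 200 mm (its x) x 236 mm (its y), stainless base plate with its top at z = 20 mm, two upright columns at y = +-96 mm, a grey bridge across them (44 mm wide in x, top at 153 mm) with a brass nut (top at 161 mm). Origin under the centre of the base, on the worktop, on the screw's axis; z up.
- crank_axis (a point): Point on the upright screw axis, level with the folding pivot of the grip; start height about 0.22 m, sinking 20 mm for each clockwise turn of the crank. The crank arm, 19 mm wide and 10 mm thick, runs from here to the pivot with its top 12 mm below this height; round hub of radius 17 mm, its top 8 mm below this height.
- grip_pivot (a point): The folding pivot of the grip at the free end of the crank arm, 80 mm from the screw axis. The pivot's axis is level and square to the arm.
- grip_mid (a point): Point on the centre line of the black grip, 40 mm from the pivot. The grip is a round sleeve 24 mm thick that turns freely on its own pin and covers 11 to 66 mm from the pivot. Folded, it lies over the arm, pointing from the pivot to the screw axis; unfolded, it stands straight up from the pivot. Best taken with the fingers either side of it, straddling the arm.
- grip_fold (a joint): Fold angle of the grip: 0 folded along the arm, 1.571 fully upright at its hard stop. Stiff hinge (0.12 N m of friction, about 3 N at the middle of the grip), stays where it is left; it can be knocked back inwards by a radial push on the grip of that size, not outwards.
- crank (a joint): Turn of the crank, grows clockwise seen from above; the screw goes down 20 mm per turn (6.283). Starts somewhere from 0 to 1.8, end of travel at 13.5. It runs freely (0.1 N m of friction, a little over 1 N along the circle at the grip) until the plate meets the lid; there the pull at the grip rises at once by 2 to 3 N and then by about 5 N for each further quarter turn, because the plate turns and rubs on the lid. It stays where it is left, also when tight.
- spindle: The screw, which carries the crank above and, below the bridge, a round pressure plate (76 mm wide, with a 44 mm brass wear pad under it) on a spring-washer pack: 25 N preload, then 10 N for each mm that the screw is wound past first touch (75 N after a quarter turn). Origin on the screw axis; at crank = 0 it is level with the press's origin and the pad's underside is 93 mm above the worktop.
- mould: Red rectangular terrine mould, 156 mm long (x, the lugs at its ends reach 96 mm each way) x 104 mm x 50 mm high, 1.9 kg, standing loose on the press base under the plate. Origin at the centre of its underside. Its aluminium lid is sunk into it and carried by the filling: the lid's flat top stands 0 to 14 mm above the mould's rim (70 to 84 mm above the worktop), differently each time and not reported.
- bench_scraper: Bench scraper with a black handle, 108 x 152 x 24 mm, lying on the bench: leave alone.
- scrubber: Blue scrubbing brush, 59 x 132 x 72 mm: leave alone.
- probe_thermometer: Probe thermometer, 46 x 188 x 11 mm: leave alone.
- spoon_0: Steel spoon, 188 x 38 x 15 mm: leave alone.
- gn_ninth: Small steel pan, 108 x 176 x 65 mm: leave alone.
- spice_a: Spice jar with a red cap, 45 mm wide, 106 mm high: leave alone.

How it is judged:
On the way, in this order (a step that is already met when the one before it is completed fails the run):
1. the grip is swung fully upright while the plate is still clear of the lid (value of joint grip_fold above 1.48 rad and contact force between spindle and mould below 3 N), for 0.2 s.
2. the plate presses firmly on the mould's lid (contact force between spindle and mould above 40 N), for 0.2 s.
At the end, for the whole second after the job is handed in: The pressure plate bears on the mould's lid with 40 to 115 N (about 30 degrees to 160 degrees of crank past first touch; a quarter turn gives 75 N), the crank is at rest, the grip stands upright within 0.17 rad, and the mould is still within 15 mm of the press's centre (contact force between spindle and mould between 40 and 115 N and value of joint grip_fold above 1.4 rad and not (velocity of joint crank above 0.03 rad/s or velocity of joint crank below -0.03 rad/s) and horizontal distance between mould and press below 0.015 m).
It fails at once if the lid is pressed with more than 125 N (contact force between spindle and mould above 125 N).
It fails at once if the mould is shoved more than 12 mm (distance of mould from where it was at the start of the episode above 0.012 m).
It fails at once if one of the things standing by is moved more than 25 mm (distance of any of bench_scraper, scrubber, probe_thermometer, spoon_0, gn_ninth, spice_a from where it was at the start of the episode above 0.025 m).
It also fails if it takes over 72 s, if anything falls off the work surface, if the arm or the gripper's body presses on something with over 40 N, if the wrist force passes 120 N, or if a joint passes its speed limit or range.

## Working session

There is one attempt and no reset: what is moved stays moved. The work goes in short steps, Python scripts to look and compute and a shell command to move; the robot and the scene stay as the last step left them, time stands still between calls to the robot, and variables do not carry over. Pictures are saved under pics/ and viewed, at most 10 in all, crops included, and the job is handed in when it is done.

```bash
ls; mkdir -p pics; python3 - <<'E'
from cell import *
import cv2,numpy as np
s=state();print({k:np.round(v,3).tolist() for k,v in s.items()})
for c in ("side","top"):
    p,d=read_camera(c);cv2.imwrite(f"pics/{c}0.png",p)
    P=camera_params(c);print(c,P["origin"],P["orientation"])
    for t in ("press","crank_axis","grip_pivot","grip_mid","mould","spindle","gn_ninth","spice_a","scrubber"):
        print(t,[(np.round(r["xyz"],3).tolist(),round(r["conf"],2)) for r in landmark_of(c,t)[:2]])
E
```

```text
pics
{'t': 0.0, 'qpos': [-1.312, 0.707, -0.028, 1.485, 0.022, 0.951, -0.076], 'joint_velocities': [0.001, 0.0, 0.001, 0.001, -0.001, 0.001, 0.001], 'effort': [-0.0, -88.32, 1.235, -23.616, 0.017, 0.007, 0.0], 'tool_pos': [0.17, 0.549, 0.195], 'tcp_rot': [-0.471, -3.106, 0.002], 'ft_force': [-0.612, 0.406, -0.382], 'ft_torque': [-0.004, -0.046, -0.026], 'grasp_force': 0.0, 'grip_width': 1.002}
side [0.30424193 1.43674603 1.08840415] [-0.26895474  2.65122858 -1.45987517]
press [([0.577, 0.002, 0.001], 0.65)]
crank_axis [([0.576, 0.002, 0.224], 0.94)]
grip_pivot [([0.507, -0.039, 0.221], 0.96)]
grip_mid [([0.54, -0.016, 0.225], 0.56), ([0.383, 0.377, -0.001], 0.54)]
mould [([0.573, -0.001, 0.02], 0.9)]
spindle []
gn_ninth [([0.685, -0.361, -0.0], 0.95)]
spice_a []
scrubber [([0.588, 0.428, -0.0], 0.58)]
top [0.44303654 0.01135057 1.23730374] [-2.16121475  2.14591343 -0.16198939]
press [([0.567, 0.003, 0.001], 0.6), ([0.384, 0.38, 0.003], 0.53)]
crank_axis [([0.57, -0.001, 0.225], 0.96)]
grip_pivot [([0.505, -0.042, 0.223], 0.8)]
grip_mid [([0.539, -0.018, 0.223], 0.64)]
mould [([0.578, 0.002, 0.023], 0.75)]
spindle [([0.571, -0.001, -0.008], 0.73), ([0.386, 0.379, -0.0], 0.18)]
gn_ninth [([0.684, -0.363, 0.002], 0.6)]
spice_a [([0.794, -0.067, -0.002], 0.85), ([0.57, 0.001, -0.006], 0.36)]
scrubber [([0.581, 0.434, -0.001], 0.81)]
```

View pics/side0.png

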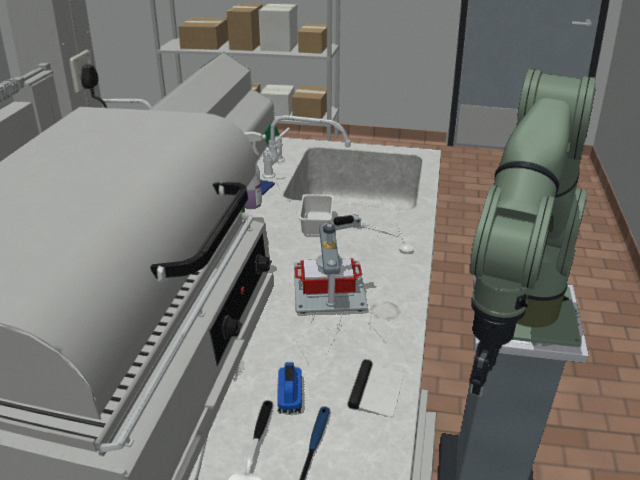

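View pics/top0.png

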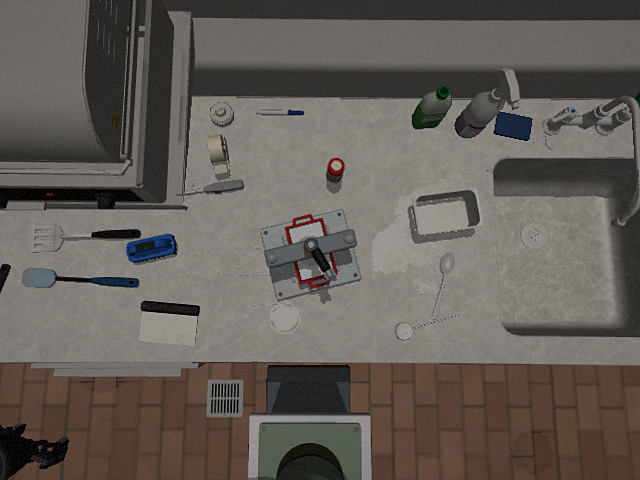

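The views show the press at top-px (310,255) with the black grip from (311,247) to (328,276), folded over the arm and pointing from the pivot (about 211° from the axis) to the hub. It agrees with the landmarks. Next I work out the approach.

```bash
cat > h.py <<'E'
from cell import *
import numpy as np
from scipy.spatial.transform import Rotation as R
def info():
    s=state();r=R.from_rotvec(s["tcp_rot"]);return s,r
def rel(p,ydir=None):
    s,r=info();d=r.inv().apply(np.array(p)-s["tool_pos"])
    out=[np.round(d,4).tolist()]
    if ydir is not None:
        v=r.inv().apply([np.cos(ydir),np.sin(ydir),0]);a=np.arctan2(-v[0],v[1])
        out.append([round(float((a+k*np.pi+np.pi)%(2*np.pi)-np.pi),3) for k in (0,1)])
    return out
E
python3 - <<'E'
from h import *
s,r=info();print(np.round(r.as_matrix(),3))
a=np.arctan2(-.041,-.067)
print(a,rel([.5395,-.0185,.30],a+np.pi/2))
E
```

```text
[[-0.955  0.296 -0.   ]
 [ 0.296  0.955 -0.   ]
 [-0.    -0.    -1.   ]]
-2.5924397509107826 [[-0.5208, -0.4328, -0.1045], [2.292, -0.85]]
```

```bash
python3 -m crank '{"xyz":[[0,0,-0.04],[0,0,-0.08],[-0.02,-0.02,-0.11],[-0.05,-0.04,-0.12],[-0.08,-0.065,-0.12]],"yaw":[0.14,0.28,0.42,0.56,0.7],"gripper":[1,1,1,1,1]}' 20; python3 - <<'E'
from h import *
print(rel([.5395,-.0185,.30],-2.5924+np.pi/2),state()["qpos"])
E
```

```text
t: 1.5
tool_pos: [0.2282, 0.463, 0.3168]
tcp_rot: [-1.514, -2.752, -0.004]
ft_force: [0.1, 0.4, -0.0]
grip_width: 1.0
grasp_force: 0.0
[[-0.5733, 0.0051, 0.0159], [1.587, -1.555]] [-1.28014203  0.49901322  0.18951146  1.47261684 -0.09806878  1.17670946
 -0.51084814]
```

```bash
python3 -m crank '{"xyz":[[-0.04,0,0],[-0.08,0,0],[-0.12,0,0],[-0.16,0,0],[-0.2,0,0]],"yaw":[0.14,0.28,0.42,0.56,0.7],"gripper":[1,1,1,1,1]}' 20; python3 - <<'E'
from h import *
print(rel([.5395,-.0185,.30],-2.5924+np.pi/2),state()["qpos"])
E
```

```text
t: 2.0
tool_pos: [0.336, 0.2936, 0.3157]
tcp_rot: [-2.367, -2.066, -0.001]
ft_force: [0.1, 0.2, 0.3]
grip_width: 1.002
grasp_force: 0.0
[[-0.2817, 0.2438, 0.0156], [0.886, -2.256]] [-1.04647251  0.39606152  0.40667967  1.69980233 -0.17406054  1.08104988
 -0.72135562]
```

```bash
python3 -m crank '{"xyz":[[-0.03,0.026,0],[-0.06,0.052,0],[-0.09,0.078,0],[-0.12,0.104,0],[-0.15,0.13,0]],"yaw":[0.14,0.28,0.42,0.56,0.7],"gripper":[1,1,1,1,1]}' 20; python3 - <<'E'
from h import *
print(rel([.5395,-.0185,.30],-2.5924+np.pi/2),state()["qpos"])
E
```

```text
t: 2.5
tool_pos: [0.4456, 0.1281, 0.3157]
tcp_rot: [-2.931, -1.129, -0.001]
ft_force: [-0.0, 1.0, 0.0]
grip_width: 0.999
grasp_force: 0.0
[[-0.0287, 0.1717, 0.0157], [0.186, -2.955]] [-0.71186688  0.45768532  0.61231135  1.65037186 -0.28572281  1.12395929
 -0.85888784]
```

```bash
python3 -m crank '{"xyz":[[-0.007,0.042,0],[-0.014,0.085,0],[-0.021,0.128,0.005],[-0.0285,0.171,0.01],[-0.0285,0.1715,0.0155]],"yaw":[0.1,0.186,0.186,0.186,0.186],"gripper":[1,1,1,1,1]}' 20; python3 - <<'E'
from h import *
print(rel([.5395,-.0185,.207],-2.5924+np.pi/2),state()["qpos"])
s,r=info();print(r.as_matrix().round(3))
import cv2
p,d=read_camera("side");cv2.imwrite("pics/s1.png",cv2.resize(p[160:360,220:480],None,fx=3,fy=3))
for c in("side","top"):
  if c=="top":read_camera(c)
  for t in ("crank_axis","grip_pivot","grip_mid"):
    print(c,t,[(np.round(q["xyz"],3).tolist(),round(q["conf"],2)) for q in landmark_of(c,t)[:1]])
E
```

```text
t: 3.0
tool_pos: [0.5408, -0.0217, 0.2995]
tcp_rot: [3.022, 0.85, -0.001]
ft_force: [-0.4, 1.1, -0.4]
grip_width: 1.005
grasp_force: 0.0
[[0.0007, -0.0036, 0.0925], [-0.0, 3.141]] [-0.32881625  0.61539842  0.61853394  1.42775112 -0.3627121   1.21324536
 -0.69261599]
[[ 0.853  0.522  0.   ]
 [ 0.522 -0.853 -0.003]
 [-0.001  0.002 -1.   ]]
side crank_axis [([0.574, 0.003, 0.223], 0.97)]
side grip_pivot [([0.509, -0.04, 0.224], 0.89)]
side grip_mid [([0.54, -0.019, 0.227], 0.68)]
top crank_axis []
top grip_pivot []
top grip_mid []
```

View pics/s1.png

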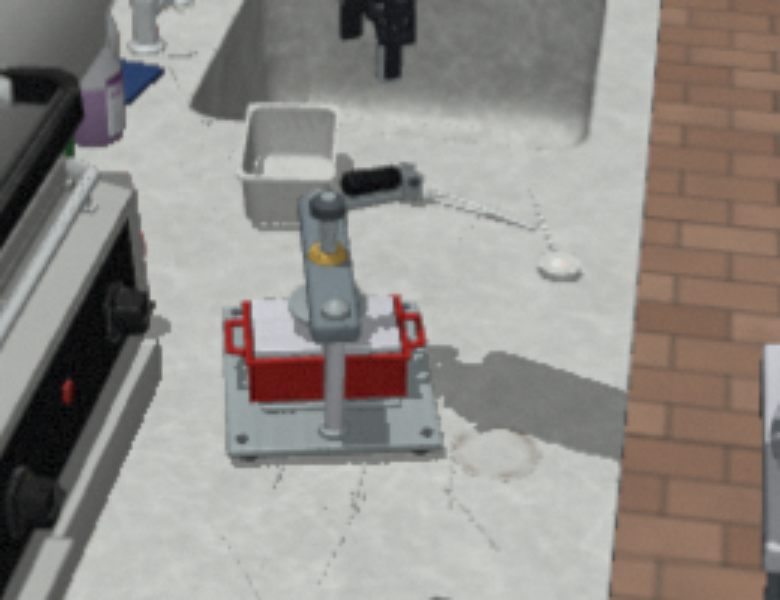

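The crop shows the open fingers (around 375,40) directly over the folded black grip (370,180) and the arm below it clear. Descending, then closing.

```bash
python3 -m crank '{"xyz":[[0,-0.003,0.03],[0,-0.003,0.06],[0,-0.003,0.08],[0,-0.003,0.09],[0,-0.003,0.093]],"yaw":[0,0,0,0,0],"gripper":[1,1,1,1,1]}' 30; python3 -m crank '{"xyz":[[0,0,0],[0,0,0],[0,0,0],[0,0,0],[0,0,0]],"yaw":[0,0,0,0,0],"gripper":[0.4,0.2,0.2,0.2,0.2]}' 30
```

```text
t: 3.9
tool_pos: [0.5379, -0.0135, 0.2067]
tcp_rot: [-3.021, -0.861, 0.001]
ft_force: [-0.9, -0.4, 0.1]
grip_width: 1.004
grasp_force: 0.0
t: 4.4
tool_pos: [0.5381, -0.0138, 0.2072]
tcp_rot: [3.021, 0.86, 0.0]
ft_force: [0.0, 0.3, -0.6]
grip_width: 0.202
grasp_force: 0.0
```

```bash
python3 - <<'E'
from h import *
import cv2
p,d=read_camera("side");cv2.imwrite("pics/s2.png",cv2.resize(p[180:300,280:440],None,fx=5,fy=5,interpolation=cv2.INTER_CUBIC))
for t in ("crank_axis","grip_pivot","grip_mid"):
    print(t,[(np.round(q["xyz"],3).tolist(),round(q["conf"],2)) for q in landmark_of("side",t)[:2]])
E
```

```text
crank_axis [([0.576, -0.0, 0.224], 0.94)]
grip_pivot [([0.576, 0.004, 0.002], 0.74)]
grip_mid [([0.538, -0.016, 0.223], 0.47)]
```

View pics/s2.png

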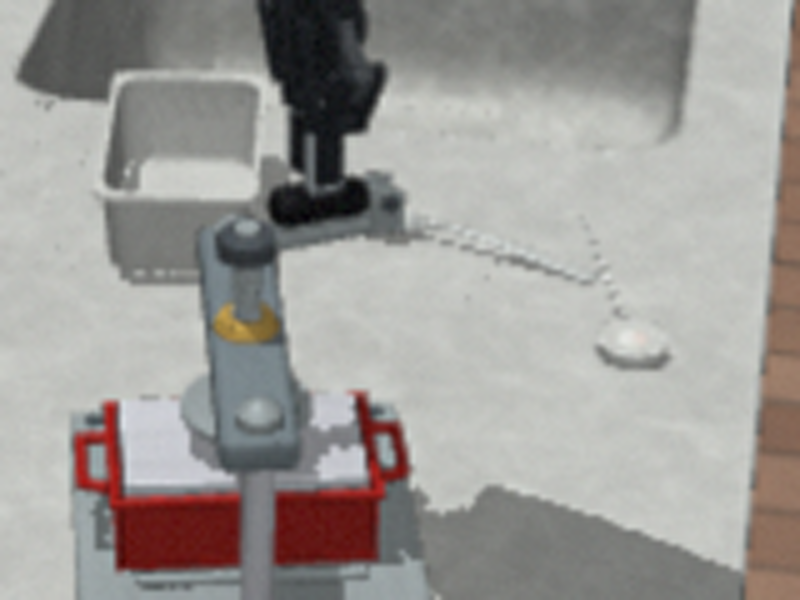

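The crop shows the finger ends (about 290–345,185) apparently behind or above the black grip rather than straddling it. I'll check with depth.

```bash
cat >> h.py <<'E'
import cv2
def cloud(c,us,vs,d):
    P=camera_params(c);K=np.array([[P["fx"],0,P["cx"]],[0,P["fy"],P["cy"]],[0,0,1]])
    n=cv2.undistortPoints(np.stack([us,vs],-1).astype(np.float64).reshape(-1,1,2),K,np.array(P["dist_coeffs"])).reshape(-1,2)
    z=d[vs,us];X=np.c_[n*z[:,None],z]
    o=R.from_rotvec(P["orientation"]) if len(np.ravel(P["orientation"]))==3 else R.from_matrix(P["orientation"])
    return o.apply(X)+P["origin"]
E
python3 - <<'E'
from h import *
p,d=read_camera("side")
for v in range(208,232,2):
    u=np.arange(334,364,3);X=cloud("side",u,np.full_like(u,v),d)
    print(v,' '.join("%d:%d,%d,%d,%d"%((uu,)+tuple((x*1000).round())+(p[v,uu].mean(),)) for uu,x in zip(u,X)))
E
```

```text
208 334:643,-480,-2,191 337:555,-27,256,142 340:545,-17,263,39 343:533,6,277,51 346:526,-1,274,19 349:589,-481,3,174 352:580,-493,-3,190 355:570,-497,-3,190 358:557,-486,4,194 361:548,-500,-3,193
210 334:640,-460,1,191 337:554,-20,254,140 340:546,-26,252,39 343:533,8,272,36 346:524,8,273,27 349:588,-472,0,175 352:576,-469,3,191 355:566,-476,0,191 358:555,-474,3,189 361:544,-471,5,192
212 334:637,-443,2,126 337:554,-22,247,138 340:545,-20,249,39 343:532,12,268,37 346:524,9,267,26 349:586,-461,-2,174 352:576,-467,-4,189 355:565,-469,-4,194 358:554,-461,2,191 361:544,-469,-2,192
214 334:634,-430,2,123 337:626,-441,-3,124 340:545,-21,242,70 343:533,5,258,35 346:525,3,258,27 349:582,-439,2,165 352:572,-439,4,183 355:508,-50,230,133 358:552,-455,-3,173 361:542,-454,-1,191
216 334:632,-417,1,121 337:623,-425,-2,97 340:544,-13,240,93 343:532,8,253,42 346:525,5,252,41 349:521,-24,237,35 352:513,-27,236,55 355:506,-37,231,114 358:550,-439,-2,157 361:538,-427,6,193
218 334:559,-6,236,62 337:552,-13,233,34 340:544,-16,232,28 343:304,1437,1088,73 346:527,-14,235,58 349:520,-17,234,20 352:512,-21,
[... 527 characters left out ...]
:528,-19,213,94 349:520,-21,213,98 352:511,-22,213,115 355:504,-27,211,100 358:496,-31,210,100 361:530,-372,7,182
226 334:558,0,214,82 337:550,-3,214,96 340:543,-12,209,110 343:534,-8,212,113 346:526,-11,212,107 349:519,-21,206,105 352:512,-30,202,103 355:503,-26,205,103 358:538,-359,6,94 361:530,-375,-3,130
228 334:556,11,215,71 337:549,6,212,102 340:542,-2,208,100 343:535,-11,204,107 346:577,-343,3,156 349:567,-345,3,181 352:558,-352,0,190 355:548,-353,0,178 358:538,-358,-2,127 361:528,-361,-2,139
230 334:556,12,209,48 337:605,-328,0,181 340:595,-328,1,185 343:585,-331,1,200 346:575,-328,4,195 349:565,-332,2,193 352:556,-341,-2,190 355:546,-344,-3,189 358:536,-342,0,195 361:526,-345,-1,192
```

```bash
python3 - <<'E'
from h import *
p,d=read_camera("side");P=camera_params("side")
K=np.array([[P["fx"],0,P["cx"]],[0,P["fy"],P["cy"]],[0,0,1]])
o=R.from_rotvec(P["orientation"]).inv()
s,r=info();t=np.array(s["tool_pos"]);y=r.as_matrix()[:,1]
pts=[t+y*k+[0,0,h] for h in (0,.02,.04,.06,.08) for k in (-.016,-.0085,.0085,.016)]
tv=-o.apply(P["origin"])
uv=cv2.projectPoints(np.array(pts),o.as_rotvec(),tv,K,np.array(P["dist_coeffs"]))[0].reshape(-1,2)
im=cv2.resize(p[180:240,310:380],None,fx=10,fy=10,interpolation=cv2.INTER_CUBIC)
im=cv2.convertScaleAbs(im,alpha=2.0,beta=20)
for i,(u,v) in enumerate(uv):
    cv2.circle(im,(int((u-310+.5)*10),int((v-180+.5)*10)),4,[(0,0,255),(0,255,255),(0,255,0),(255,0,0)][i%4],-1)
cv2.imwrite("pics/s3.png",im)
E
```

```text
(no output)
```

View pics/s3.png

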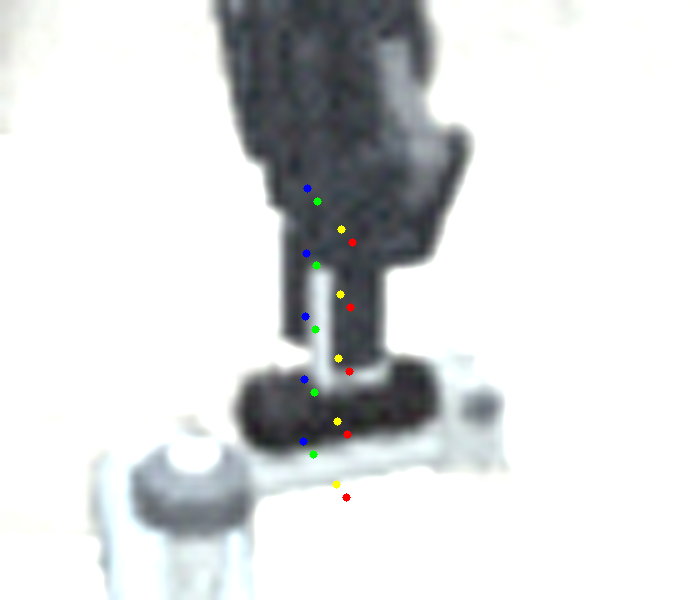

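The overlay shows the projected TCP (near 325,470) sits about 38 mm below the real finger ends (about 350,360 for the near finger), while laterally it fits. The fingers closed above the grip, and the reported TCP reads about 38 mm low. I'll open, go deeper in steps, and check.

```bash
python3 -m crank '{"xyz":[[0,0.003,-0.01],[0,0.003,-0.01],[0,0.003,-0.01],[0,0.003,-0.01],[0,0.003,-0.01]],"yaw":[0,0,0,0,0],"gripper":[1,1,1,1,1]}' 30;  python3 -m crank '{"xyz":[[0,0,0.01],[0,0,0.02],[0,0,0.03],[0,0,0.035],[0,0,0.035]],"yaw":[0,0,0,0,0],"gripper":[1,1,1,1,1]}' 30; python3 -m crank '{"xyz":[[0,0,0.004],[0,0,0.008],[0,0,0.011],[0,0,0.011],[0,0,0.011]],"yaw":[0,0,0,0,0],"gripper":[1,1,1,1,1]}' 30
python3 - <<'E'
from h import *
p,d=read_camera("side")
im=cv2.resize(p[180:240,310:380],None,fx=10,fy=10,interpolation=cv2.INTER_CUBIC)
cv2.imwrite("pics/s4.png",cv2.convertScaleAbs(im,alpha=2.0,beta=20))
E
```

```text
t: 5.2
tool_pos: [0.5395, -0.0163, 0.2169]
tcp_rot: [-3.021, -0.86, 0.0]
ft_force: [0.5, 0.2, 0.0]
grip_width: 0.993
grasp_force: 0.0
t: 5.7
tool_pos: [0.5393, -0.0164, 0.1812]
tcp_rot: [-3.021, -0.86, 0.002]
ft_force: [-0.5, 0.8, -0.6]
grip_width: 0.999
grasp_force: 0.0
t: 6.2
tool_pos: [0.5396, -0.0164, 0.1711]
tcp_rot: [3.021, 0.86, -0.0]
ft_force: [0.3, 0.1, 0.2]
grip_width: 0.998
grasp_force: 0.0
```

View pics/s4.png

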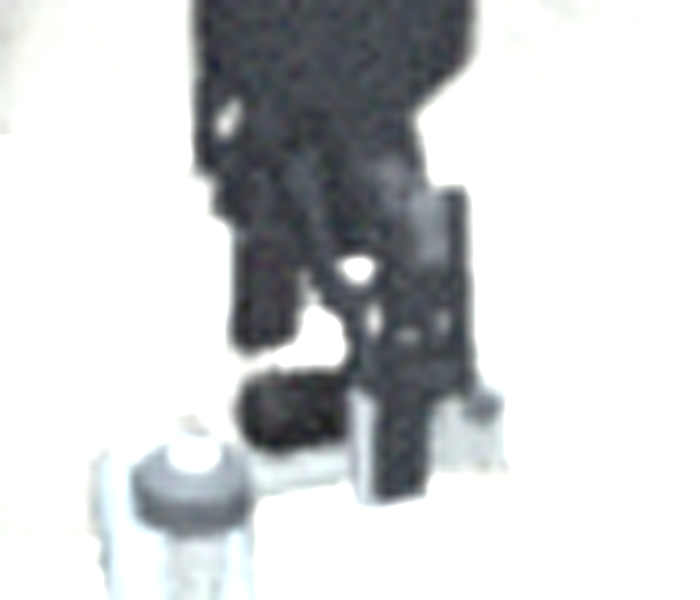

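The near finger (tip at 395,495) is now in front of the grip and the far finger behind it, so they straddle it properly. Going 6 mm lower and closing.

```bash
python3 -m crank '{"xyz":[[0,0,0.006],[0,0,0.006],[0,0,0.006],[0,0,0.006],[0,0,0.006]],"yaw":[0,0,0,0,0],"gripper":[0.6,0.3,0,0,0]}' 25;python3 -m crank '{"xyz":[[0,0,0],[0,0,0],[0,0,0]],"yaw":[0,0,0],"gripper":[0,0,0]}' 25
```

```text
t: 6.75
tool_pos: [0.5397, -0.0168, 0.1652]
tcp_rot: [3.021, 0.859, 0.0]
ft_force: [0.4, -1.7, 1.6]
grip_width: 0.266
grasp_force: 24.4
t: 7.05
tool_pos: [0.5397, -0.0167, 0.1651]
tcp_rot: [3.021, 0.86, 0.0]
ft_force: [1.0, -4.4, 2.8]
grip_width: 0.269
grasp_force: 24.4
```

```bash
python3 -m crank '{"xyz":[[-0.0005,0,-0.0063],[-0.002,0,-0.0124],[-0.0044,0,-0.0182],[-0.0076,0,-0.0235],[-0.0117,0,-0.0283]],"yaw":[0,0,0,0,0],"gripper":[0,0,0,0,0]}' 30
```

```text
t: 7.55
tool_pos: [0.5301, -0.0221, 0.1934]
tcp_rot: [-3.021, -0.861, -0.001]
ft_force: [7.8, -1.3, -9.4]
grip_width: 0.266
grasp_force: 30.1
```

```bash
python3 -m crank '{"xyz":[[-0.0048,0,-0.0041],[-0.0101,0,-0.0073],[-0.0159,0,-0.0097],[-0.022,0,-0.0112],[-0.0283,0,-0.0117]],"yaw":[0,0,0,0,0],"gripper":[0,0,0,0,0]}' 30; python3 - <<'E'
from h import *
p,d=read_camera("side")
im=cv2.resize(p[160:240,290:390],None,fx=7,fy=7,interpolation=cv2.INTER_CUBIC)
cv2.imwrite("pics/s5.png",cv2.convertScaleAbs(im,alpha=2.0,beta=20))
for t in ("crank_axis","grip_pivot","grip_mid"):
    print(t,[(np.round(q["xyz"],3).tolist(),round(q["conf"],2)) for q in landmark_of("side",t)[:2]])
s,r=info();print(r.inv().apply(s["ft_force"]).round(1),s["grip_width"])
E
```

```text
t: 8.05
tool_pos: [0.5075, -0.036, 0.2058]
tcp_rot: [-3.02, -0.863, -0.007]
ft_force: [11.5, 7.3, 4.9]
grip_width: 0.263
grasp_force: 29.0
crank_axis [([0.574, 0.002, 0.224], 0.9)]
grip_pivot [([0.506, -0.039, 0.218], 0.59)]
grip_mid [([0.572, 0.001, 0.228], 0.73), ([0.518, -0.027, 0.26], 0.52)]
[ 5.7 -0.1 -9.4] 0.2659925597272824
```

View pics/s5.png

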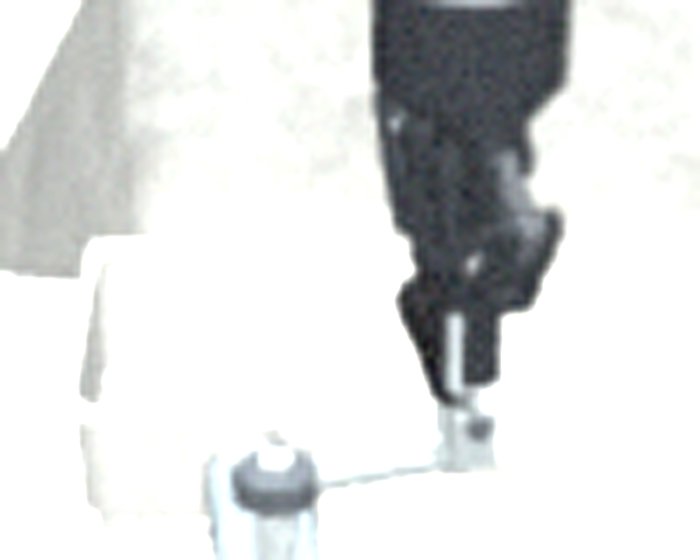

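The crop shows the grip raised but still leaning inward by roughly 20° (from 455,400 up to 410,300). Pushing it further outward to the stop.

```bash
python3 -m crank '{"xyz":[[-0.004,0,0],[-0.008,0,0],[-0.011,0,0.001],[-0.014,0,0.002],[-0.014,0,0.002]],"yaw":[0,0,0,0,0],"gripper":[0,0,0,0,0]}' 30; python3 - <<'E'
from h import *
s,r=info();print(r.inv().apply(s["ft_force"]).round(1),s["grip_width"])
E
```

```text
t: 8.75
tool_pos: [0.4955, -0.0438, 0.2042]
tcp_rot: [3.021, 0.862, 0.008]
ft_force: [6.5, 5.2, 14.0]
grip_width: 0.257
grasp_force: 28.1
[  8.3  -1.  -14. ] 0.25680776132242683
```

```bash
python3 -m crank '{"xyz":[[0,0,0],[0,0,0],[0,0,0],[0,0,0]],"yaw":[0,0,0,0],"gripper":[0.5,0.8,0.8,0.8]}' 30; python3 - <<'E'
from h import *
s,r=info();print(r.inv().apply(s["ft_force"]).round(1),s["grip_width"])
p,d=read_camera("side")
im=cv2.resize(p[160:240,290:390],None,fx=7,fy=7,interpolation=cv2.INTER_CUBIC)
cv2.imwrite("pics/s6.png",cv2.convertScaleAbs(im,alpha=2.0,beta=20))
for t in ("crank_axis","grip_pivot","grip_mid"):
    print(t,[(np.round(q["xyz"],3).tolist(),round(q["conf"],2)) for q in landmark_of("side",t)[:2]])
E
```

```text
t: 9.15
tool_pos: [0.4935, -0.0448, 0.2029]
tcp_rot: [-3.021, -0.86, 0.001]
ft_force: [-0.6, -0.6, 0.3]
grip_width: 0.799
grasp_force: 0.0
[-0.8  0.2 -0.3] 0.7986434507704964
crank_axis [([0.575, 0.002, 0.227], 0.97)]
grip_pivot [([0.508, -0.039, 0.221], 0.77)]
grip_mid [([0.509, -0.033, 0.264], 0.53), ([0.573, -0.002, 0.021], 0.42)]
```

View pics/s6.png

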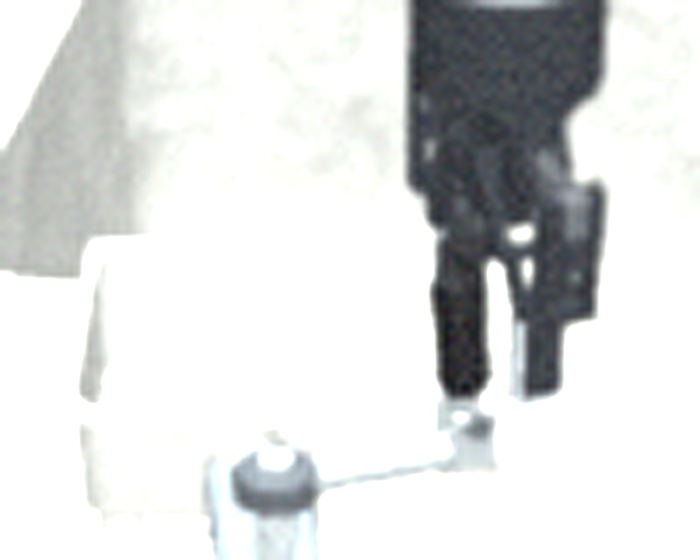

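The crop shows the black sleeve nearly upright (455,290)-(463,395), with a slight lean and lying at the inner edge of the pads. I'll regrip centred and lower, then push to the stop.

```bash
python3 -m crank '{"xyz":[[0.005,0.001,0.004],[0.011,0.001,0.008],[0.011,0.001,0.01],[0.011,0.001,0.01],[0.011,0.001,0.01]],"yaw":[0,0,0,0,0],"gripper":[0.8,0.8,0.4,0,0]}' 50; python3 -m crank '{"xyz":[[0,0,0],[0,0,0],[-0.002,0,0],[-0.004,0,0],[-0.004,0,0]],"yaw":[0,0,0,0,0],"gripper":[0,0,0,0,0]}' 50; python3 - <<'E'
from h import *
s,r=info();print(r.inv().apply(s["ft_force"]).round(1),s["grip_width"])
E
```

```text
t: 9.85
tool_pos: [0.5035, -0.04, 0.193]
tcp_rot: [3.022, 0.86, -0.0]
ft_force: [-2.4, 4.3, 3.1]
grip_width: 0.291
grasp_force: 2.7
t: 10.35
tool_pos: [0.5026, -0.0405, 0.1933]
tcp_rot: [3.021, 0.863, 0.008]
ft_force: [17.3, 9.8, -6.3]
grip_width: 0.264
grasp_force: 49.3
[19.8  0.8  6.4] 0.2635492333760545
```

```bash
cat > w.py <<'E'
# usage: w.py x y dphi_deg n Rc : command now (mm, tool axes, rel. to crank centre) -> rows for next call
import sys
from h import *
x,y,dp,n,Rc=map(float,sys.argv[1:6]);n=int(n)
s,r=info();C=np.array([.5735,.001,s["tool_pos"][2]])
m=r.inv().apply(np.array(s["tool_pos"])-C)*1000;f=r.inv().apply(s["ft_force"])
a=np.arctan2(m[1],m[0]);er=np.array([np.cos(a),np.sin(a)]);et=np.array([-er[1],er[0]])
print("meas r %.1f phi %.1f | on tool: Fr %.1f Ft %.1f Fz %.1f | w %.3f"%(np.hypot(*m[:2]),np.degrees(a)%360,f[:2]@er,f[:2]@et,f[2],s["grip_width"]))
p0=np.arctan2(y,x)
for i in range(1,n+1):
    p=p0+np.radians(dp)*i/n;q=Rc*np.array([np.cos(p),np.sin(p)])
    print([round((q[0]-x)/1000,4),round((q[1]-y)/1000,4),round(20*dp/360*i/n/1000,4)])
print("end",q.round(1))
E
python3 w.py -85.1 -1.7 40 5 84
```

```text
meas r 82.2 phi 181.5 | on tool: Fr -19.8 Ft -0.3 Fz 6.4 | w 0.264
[np.float64(0.0022), np.float64(-0.0116), 0.0004]
[np.float64(0.0048), np.float64(-0.0231), 0.0009]
[np.float64(0.0091), np.float64(-0.034), 0.0013]
[np.float64(0.0148), np.float64(-0.0442), 0.0018]
[np.float64(0.0218), np.float64(-0.0536), 0.0022]
end [-63.3 -55.3]
```

```bash
python3 -m crank '{"xyz":[[0.002,-0.0116,0.0004],[0.0048,-0.0231,0.0009],[0.0091,-0.034,0.0013],[0.0148,-0.0442,0.0018],[0.0218,-0.0536,0.0022]],"yaw":[0,0,0,0,0],"gripper":[0,0,0,0,0]}' 50; python3 w.py -63.3 -55.3 40 5 84
```

```text
t: 10.85
tool_pos: [0.4923, 0.0151, 0.1911]
tcp_rot: [3.02, 0.859, 0.006]
ft_force: [12.2, -3.0, -7.6]
grip_width: 0.265
grasp_force: 49.7
meas r 82.5 phi 221.6 | on tool: Fr -12.5 Ft -0.9 Fz 7.7 | w 0.265
[np.float64(0.0083), np.float64(-0.0082), 0.0004]
[np.float64(0.0177), np.float64(-0.0153), 0.0009]
[np.float64(0.028), np.float64(-0.0209), 0.0013]
[np.float64(0.0389), np.float64(-0.0251), 0.0018]
[np.float64(0.0504), np.float64(-0.0277), 0.0022]
end [-12.9 -83. ]
```

```bash
python3 -m crank '{"xyz":[[0.0083,-0.0082,0.0008],[0.0177,-0.0153,0.0014],[0.028,-0.0209,0.002],[0.0389,-0.0251,0.0026],[0.0504,-0.0277,0.003]],"yaw":[0,0,0,0,0],"gripper":[0,0,0,0,0]}' 50; python3 w.py -12.9 -83 40 5 84
```

```text
t: 11.35
tool_pos: [0.5211, 0.0635, 0.1886]
tcp_rot: [3.018, 0.857, 0.007]
ft_force: [11.5, -16.1, -1.1]
grip_width: 0.269
grasp_force: 50.4
meas r 81.5 phi 261.7 | on tool: Fr -19.7 Ft -1.5 Fz 1.2 | w 0.269
[np.float64(0.0117), np.float64(-0.001), 0.0004]
[np.float64(0.0234), np.float64(-0.0003), 0.0009]
[np.float64(0.0349), np.float64(0.0019), 0.0013]
[np.float64(0.0459), np.float64(0.0058), 0.0018]
[np.float64(0.0564), np.float64(0.0111), 0.0022]
end [ 43.5 -71.9]
```

```bash
python3 -m crank '{"xyz":[[0.0117,-0.0005,0.0004],[0.0232,0.0005,0.0009],[0.0345,0.003,0.0013],[0.0453,0.007,0.0018],[0.0558,0.0119,0.0022]],"yaw":[0,0,0,0,0],"gripper":[0,0,0,0,0]}' 50; python3 w.py 42.9 -71.1 40 5 82.5
```

```text
t: 11.85
tool_pos: [0.5736, 0.0805, 0.1863]
tcp_rot: [3.017, 0.854, 0.001]
ft_force: [-2.1, -26.0, 5.6]
grip_width: 0.26
grasp_force: 51.0
meas r 79.5 phi 301.7 | on tool: Fr -26.1 Ft -2.1 Fz -5.5 | w 0.260
[np.float64(0.0091), np.float64(0.0071), 0.0004]
[np.float64(0.0175), np.float64(0.0149), 0.0009]
[np.float64(0.0248), np.float64(0.0239), 0.0013]
[np.float64(0.0307), np.float64(0.0338), 0.0018]
[np.float64(0.0352), np.float64(0.0444), 0.0022]
end [ 78.1 -26.7]
```

```bash
python3 w.py 42.9 -71.1 40 5 80.3; python3 -m crank '{"xyz":[[0.0085,0.0077,0],[0.0163,0.0159,0.0003],[0.0231,0.025,0.0006],[0.0287,0.0347,0.0009],[0.0332,0.045,0.0012]],"yaw":[0,0,0,0,0],"gripper":[0,0,0,0,0]}' 50; python3 w.py 76.1 -26.1 40 5 80.3
```

```text
meas r 79.5 phi 301.7 | on tool: Fr -26.1 Ft -2.1 Fz -5.5 | w 0.260
[np.float64(0.0077), np.float64(0.0088), 0.0004]
[np.float64(0.0159), np.float64(0.0164), 0.0009]
[np.float64(0.023), np.float64(0.0252), 0.0013]
[np.float64(0.0287), np.float64(0.0348), 0.0018]
[np.float64(0.0331), np.float64(0.0451), 0.0022]
end [ 76. -26.]
t: 12.35
tool_pos: [0.6234, 0.0606, 0.1842]
tcp_rot: [3.02, 0.856, -0.006]
ft_force: [-15.7, -15.0, 1.9]
grip_width: 0.261
grasp_force: 50.7
meas r 77.7 phi 341.6 | on tool: Fr -21.5 Ft -2.4 Fz -1.8 | w 0.261
[np.float64(0.0027), np.float64(0.0109), 0.0004]
[np.float64(0.0041), np.float64(0.022), 0.0009]
[np.float64(0.0039), np.float64(0.0332), 0.0013]
[np.float64(0.0021), np.float64(0.0443), 0.0018]
[np.float64(-0.0012), np.float64(0.055), 0.0022]
end [74.9 28.9]
```

```bash
python3 -m crank '{"xyz":[[0.0014,0.0107,0.0004],[0.0028,0.0216,0.0009],[0.0026,0.0326,0.0013],[0.0009,0.0435,0.0018],[-0.0024,0.0541,0.0022]],"yaw":[0,0,0,0,0],"gripper":[0,0,0,0,0]}' 50; python3 w.py 73.7 28.0 40 5 79
```

```text
t: 12.85
tool_pos: [0.6494, 0.0151, 0.1821]
tcp_rot: [-3.022, -0.859, 0.006]
ft_force: [-16.7, -1.9, 5.2]
grip_width: 0.262
grasp_force: 51.1
meas r 77.2 phi 21.2 | on tool: Fr -16.7 Ft -1.2 Fz -5.1 | w 0.262
[np.float64(-0.0045), np.float64(0.0101), 0.0004]
[np.float64(-0.0104), np.float64(0.0193), 0.0009]
[np.float64(-0.0176), np.float64(0.0277), 0.0013]
[np.float64(-0.0259), np.float64(0.0349), 0.0018]
[np.float64(-0.0352), np.float64(0.041), 0.0022]
end [38.5 69. ]
```

```bash
sed -i 's/C=np.array(\[.5735,.001/C=np.array([.571,-.0005/' w.py; python3 w.py 76.6 28 40 5 81.2
```

```text
meas r 80.0 phi 20.5 | on tool: Fr -16.7 Ft -1.4 Fz -5.1 | w 0.262
[np.float64(-0.005), np.float64(0.0102), 0.0004]
[np.float64(-0.011), np.float64(0.0198), 0.0009]
[np.float64(-0.0183), np.float64(0.0285), 0.0013]
[np.float64(-0.0267), np.float64(0.0361), 0.0018]
[np.float64(-0.0361), np.float64(0.0424), 0.0022]
end [40.5 70.4]
```

```bash
python3 -m crank '{"xyz":[[-0.005,0.0102,0.0002],[-0.011,0.0198,0.0006],[-0.0183,0.0285,0.001],[-0.0267,0.0361,0.0014],[-0.0361,0.0424,0.0018]],"yaw":[0,0,0,0,0],"gripper":[0,0,0,0,0]}' 50; python3 w.py 40.5 70.4 40 5 81.2
```

```text
t: 13.35
tool_pos: [0.6411, -0.0381, 0.18]
tcp_rot: [-3.019, -0.86, 0.004]
ft_force: [-12.0, 6.8, 1.3]
grip_width: 0.259
grasp_force: 51.0
meas r 79.5 phi 60.0 | on tool: Fr -13.8 Ft -0.3 Fz -1.2 | w 0.259
[np.float64(-0.0102), np.float64(0.0049), 0.0004]
[np.float64(-0.021), np.float64(0.0084), 0.0009]
[np.float64(-0.0321), np.float64(0.0104), 0.0013]
[np.float64(-0.0435), np.float64(0.0107), 0.0018]
[np.float64(-0.0547), np.float64(0.0095), 0.0022]
end [-14.2  79.9]
```

```bash
python3 -m crank '{"xyz":[[-0.0102,0.0049,0.0004],[-0.021,0.0084,0.0009],[-0.0321,0.0104,0.0013],[-0.0435,0.0107,0.0018],[-0.0547,0.0095,0.0022]],"yaw":[0,0,0,0,0],"gripper":[0,0,0,0,0]}' 50; python3 w.py -14.2 79.9 30 5 81.2
```

```text
t: 13.85
tool_pos: [0.6005, -0.0743, 0.178]
tcp_rot: [-3.019, -0.861, -0.0]
ft_force: [0.3, 9.3, -2.2]
grip_width: 0.261
grasp_force: 50.8
meas r 79.5 phi 100.1 | on tool: Fr -8.5 Ft -3.8 Fz 2.2 | w 0.261
[np.float64(-0.0083), np.float64(-0.0019), 0.0003]
[np.float64(-0.0163), np.float64(-0.0047), 0.0007]
[np.float64(-0.024), np.float64(-0.0083), 0.001]
[np.float64(-0.0313), np.float64(-0.0126), 0.0013]
[np.float64(-0.0381), np.float64(-0.0178), 0.0017]
end [-52.3  62.1]
```

```bash
python3 -m crank '{"xyz":[[-0.0083,-0.0017,0.0003],[-0.0163,-0.0045,0.0007],[-0.0163,-0.0045,0.0007]],"yaw":[0,0,0],"gripper":[0,0,0]}' 50; python3 w.py -30.5 75.4 20 3 81.5
```

```text
t: 14.15
tool_pos: [0.5839, -0.079, 0.1773]
tcp_rot: [-3.019, -0.86, 0.0]
ft_force: [-3.0, 6.2, -2.8]
grip_width: 0.261
grasp_force: 50.6
meas r 79.5 phi 112.5 | on tool: Fr -6.6 Ft 2.0 Fz 2.8 | w 0.261
[np.float64(-0.0086), np.float64(-0.0039), 0.0004]
[np.float64(-0.0167), np.float64(-0.0089), 0.0007]
[np.float64(-0.0241), np.float64(-0.0149), 0.0011]
end [-54.6  60.5]
```

```bash
python3 -m crank '{"xyz":[[-0.0086,-0.0034,0.0004],[-0.0169,-0.0083,0.0007],[-0.0244,-0.0145,0.0011]],"yaw":[0,0,0],"gripper":[0,0,0]}' 50; python3 w.py -54.9 60.9 30 5 82
```

```text
t: 14.45
tool_pos: [0.5568, -0.0792, 0.1763]
tcp_rot: [-3.019, -0.862, -0.003]
ft_force: [7.1, 10.1, -4.1]
grip_width: 0.264
grasp_force: 50.6
meas r 79.9 phi 132.1 | on tool: Fr -11.2 Ft -5.2 Fz 4.1 | w 0.264
[np.float64(-0.0061), np.float64(-0.0061), 0.0003]
[np.float64(-0.0115), np.float64(-0.0127), 0.0007]
[np.float64(-0.0161), np.float64(-0.0199), 0.001]
[np.float64(-0.02), np.float64(-0.0276), 0.0013]
[np.float64(-0.0231), np.float64(-0.0356), 0.0017]
end [-78.   25.3]
```

```bash
python3 -m crank '{"xyz":[[-0.0061,-0.0061,0.0004],[-0.0115,-0.0127,0.0008],[-0.0161,-0.0199,0.0012]],"yaw":[0,0,0],"gripper":[0,0,0]}' 50; python3 w.py -71 41 30 5 82
```

```text
t: 14.75
tool_pos: [0.5332, -0.0711, 0.1753]
tcp_rot: [-3.021, -0.862, -0.005]
ft_force: [11.6, 6.7, -4.9]
grip_width: 0.26
grasp_force: 50.4
meas r 80.1 phi 150.0 | on tool: Fr -11.4 Ft -7.0 Fz 4.9 | w 0.260
[np.float64(-0.0039), np.float64(-0.0076), 0.0003]
[np.float64(-0.007), np.float64(-0.0157), 0.0007]
[np.float64(-0.0092), np.float64(-0.0239), 0.001]
[np.float64(-0.0106), np.float64(-0.0324), 0.0013]
[np.float64(-0.011), np.float64(-0.041), 0.0017]
end [-82.   0.]
```

```bash
python3 -m crank '{"xyz":[[-0.0039,-0.0076,0.0005],[-0.007,-0.0157,0.001],[-0.0089,-0.0225,0.0015]],"yaw":[0,0,0],"gripper":[0,0,0]}' 50; python3 w.py -79.9 18.5 12 2 82
```

```text
t: 15.05
tool_pos: [0.5144, -0.0573, 0.1743]
tcp_rot: [3.02, 0.861, 0.007]
ft_force: [13.1, 3.1, 1.0]
grip_width: 0.265
grasp_force: 50.8
meas r 80.2 phi 166.7 | on tool: Fr -11.4 Ft -7.0 Fz -1.0 | w 0.265
[np.float64(-0.0015), np.float64(-0.0085), 0.0003]
[np.float64(-0.0021), np.float64(-0.017), 0.0007]
end [-82.    1.5]
```

```bash
python3 -m crank '{"xyz":[[-0.0014,-0.0085,0.0003],[-0.0021,-0.017,0.0007]],"yaw":[0,0],"gripper":[0,0]}' 50; python3 w.py -82 1.5 12 2 82; python3 - <<'E'
from h import *
p,d=read_camera("side")
for t in ("crank_axis","grip_pivot","grip_mid","mould"):
    print(t,[(np.round(q["xyz"],3).tolist(),round(q["conf"],2)) for q in landmark_of("side",t)[:2]])
cv2.imwrite("pics/s7.png",cv2.resize(p[190:310,280:400],None,fx=5,fy=5,interpolation=cv2.INTER_CUBIC))
E
```

```text
t: 15.25
tool_pos: [0.5039, -0.0446, 0.1736]
tcp_rot: [3.019, 0.86, 0.007]
ft_force: [14.6, 0.7, 0.1]
grip_width: 0.264
grasp_force: 50.7
meas r 80.3 phi 178.5 | on tool: Fr -12.6 Ft -7.4 Fz -0.0 | w 0.264
[np.float64(0.0003), np.float64(-0.0086), 0.0003]
[np.float64(0.0015), np.float64(-0.0171), 0.0007]
end [-80.5 -15.6]
crank_axis [([0.571, 0.001, 0.201], 0.56), ([0.591, 0.426, -0.0], 0.25)]
grip_pivot [([0.512, -0.043, 0.202], 0.78), ([0.571, -0.003, 0.02], 0.6)]
grip_mid [([0.508, -0.04, 0.243], 0.39)]
mould [([0.573, 0.002, 0.022], 0.85)]
```

View pics/s7.png

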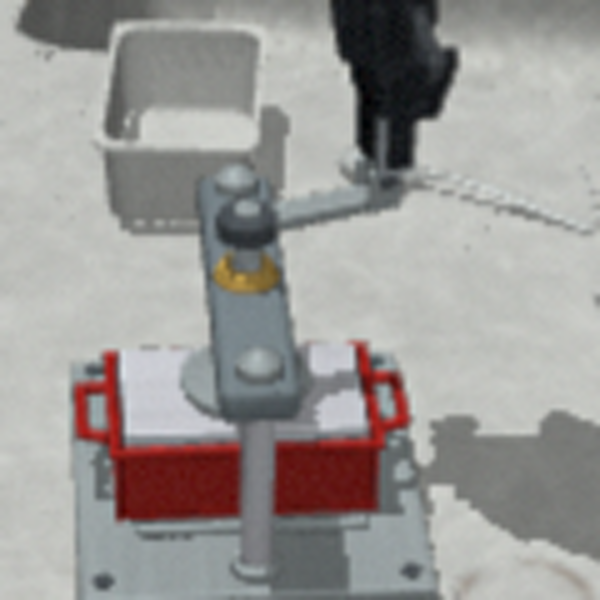

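The plate bears on the lid: moving pull rose from about 1 N to 7.4 N, and contact came between crank φ 60° and 110°, so it is now roughly 70–115° past touch. The crop shows the mould unmoved with lid and plate at (245,380), and fingers on the grip at (385,170). Releasing and lifting.

```bash
python3 -m crank '{"xyz":[[0,0,0],[0,0,0],[0,0,0],[0,0,0],[0,0,0]],"yaw":[0,0,0,0,0],"gripper":[0.4,0.7,0.9,0.9,0.9]}' 50; python3 -m crank '{"xyz":[[0,0,-0.01],[0,0,-0.03],[0,0,-0.06],[0,0,-0.1],[0,0,-0.13]],"yaw":[0,0,0,0,0],"gripper":[0.9,0.9,0.9,0.9,0.9]}'; python3 - <<'E'
from h import *
p,d=read_camera("side")
for t in ("crank_axis","grip_pivot","grip_mid","mould"):
    print(t,[(np.round(q["xyz"],3).tolist(),round(q["conf"],2)) for q in landmark_of("side",t)[:2]])
cv2.imwrite("pics/s8.png",cv2.resize(p[170:310,280:420],None,fx=4,fy=4,interpolation=cv2.INTER_CUBIC))
E
```

```text
t: 16.0
tool_pos: [0.5019, -0.0447, 0.173]
tcp_rot: [3.021, 0.86, -0.0]
ft_force: [-0.4, -0.3, -0.0]
grip_width: 0.899
grasp_force: 0.0
t: 16.5
tool_pos: [0.5019, -0.045, 0.3059]
tcp_rot: [3.021, 0.859, 0.002]
ft_force: [0.1, 0.0, -0.7]
grip_width: 0.898
grasp_force: 0.0
crank_axis [([0.572, -0.001, 0.203], 0.59)]
grip_pivot [([0.506, -0.044, 0.203], 0.64), ([0.579, 0.002, 0.0], 0.63)]
grip_mid []
mould [([0.574, -0.002, 0.019], 0.66), ([0.491, -0.356, -0.001], 0.54)]
```

View pics/s8.png

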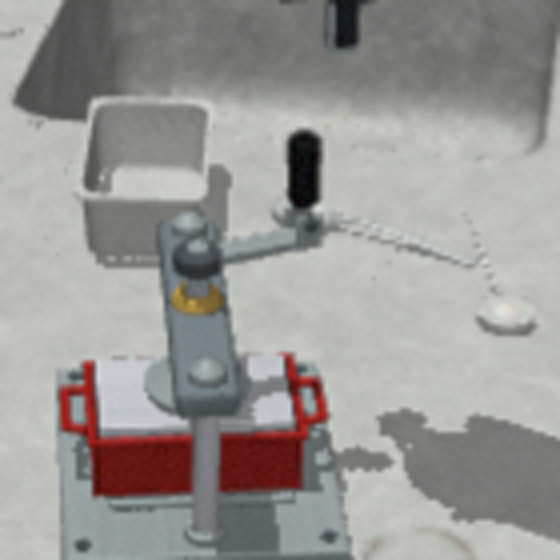

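The grip stands upright at (303,130)–(303,210), the gripper is clear above it, and the mould and bench things are unmoved. Handing in.

```bash
python3 -c "
from cell import *
print(sign_off())"
```

```text
the job is handed in; nothing more can be done
None
```

I swung the grip upright and wound the crank about one full turn, ending by my estimate 60–115° past first touch (aim 90°); I then let go with the grip upright and the mould unmoved and handed the job in, but sign-off gave no verdict and the lid force was judged only from the pull at the grip.

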